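Push the orange pastel tin out of the row

ROBOT

A 6-joint arm with a two-finger parallel gripper is mounted at the origin on the work surface. World frame = base frame: x ahead of the robot, y to its left, z up, the work surface at z = 0. Lengths are in m, angles in rad, forces in N, time in s.
With the tool pointing down it reaches from about 0.4 to 0.825 m from the base axis. Payload 7 kg.
Tool frame: the origin (TCP) lies midway between the tips of the shut fingers; the grasp point (between the pads) lies hold_point_z behind it (hold_point_z is the distance from the TCP to the grasp point, in m); z points along the fingers, y is the line along which they close (so a half turn about z gives the same grasp; the last joint's range is limited). The gripper opens to 88 mm and grips with 3 to 60 N. Pads are 19 mm wide; open, the fingers measure 130 mm over their backs; the gripper's body (78 mm by 193 mm) begins 47 mm behind the grasp point.
Start: joints at [-0.822, 0.359, 0.012, 0, -1.224, -0.288], TCP at [0.3, -0.605, 0.227] pointing down, gripper open.
Joint ranges: [-3.07, 3.07], [-1.43, 2.12], [-1.02, 1.25], [-3.03, 1.67], [-3.05, -0], [-3.03, 3.03]. Speed limits (rad/s): [2.39, 2.39, 3.01, 3.14, 3.14, 3.14].

INTERFACE

Orientations are given as [roll, pitch, yaw] about the fixed x, y, z axes, in that order (R = Rz(yaw) Ry(pitch) Rx(roll)).
In Python, from station import * gives the robot as it stands.
- The arm moves only by the tool apply_moves, never from a script. Its argument "steps" is a list of rows, each an object with "translation": the shift along the world's x, y, z scaled (see below), a list of three; "rotation": the turn, a rotation vector about the world's x, y, z scaled (see below), a list of three. A call has exactly 10 rows; each row is the pose to reach, as a shift and turn from the pose commanded when the call began; what a row does not reach only later rows make up. The controller multiplies each number of a shift by 250 mm and each number of a turn by 30 degrees. A row lasts 1/12 s, in which the tool goes at most 41.7 mm and 7.16 degrees, less where a joint would pass 70% of its speed; a pose out of reach is approached as far as the arm can. A call with a number of a shift or a turn outside -1 to 1 is refused whole. A call with a gripper value outside its range is refused whole. "jaw" is the closure, from -1 (fully open) to 1 (shut), so that 0 is half open, set as the call begins (left out, the last holds). The fingers move at their own pace and stop on an object; "newtons" is the grip in N (left out, the last holds). Time passes only in rows, so rows that repeat a pose let the fingers close, or fill a call up. It gives the time, the measured TCP pose, the force, the opening and the grip force at its end, in the units of the state.
- get_state(): the state, without advancing time (a new reading comes with each control period).
- grab_frame(name): name is "side" or "top" or "wrist"; returns the picture (420x560x3 uint8, blue, green, red); there is no depth.
- camera_model(name): a dict with "fx", "fy", "cx", "cy" (pixels), "k1" (the pictures are not rectified: a ray, as slopes to the right and down, at radius r is drawn at 1 + k1 r^2 times it, then the intrinsics apply), "xyz" and "rotation" of the camera in the world. Camera axes: x right, y down, z forward; pixel columns grow to the right and rows downward; lengths in m; the calibration is good to about 2 mm. A picture is of the moment at which its call begins: read the wrist's pose just before it. camera_model takes no time and is no camera call; for the wrist camera it gives the pose at the moment of the call.
- job_done(): hands the job in; it is judged then, once.
The state is a dict: "t": time; "q": joint angles; "qd": joint speeds; "joint_efforts": joint torques, N m; "eef_pos": TCP position; "ee_rot": TCP orientation; "force": force on the tool from outside, world axes, zero at the start; "moment": the same for the moment, N m; "width": finger opening in m; "gripper_force": force on a finger pad.
Only numpy, scipy, OpenCV 4.12 (cv2) and the standard library are available. Lean on these libraries where they do the work, as an engineer would, in place of code of your own. Each camera call takes 0.05 s, during which the arm holds its last target. There are 200 camera calls.

TASK

Three flat pastel tins lie side by side, touching, next to a white sheet of paper. Push the one with the orange lid straight out of the row, sliding it along the table without lifting it, until it lies wholly on the white sheet, still pointing the same way; leave the grey and blue tins where they are.

Things in the scene. Friction and masses are not known exactly. Their poses are not given: they have to be found in the camera images.
- orange_center (a point): centre (half-way up, 15 mm above the table) of the tin with the orange lid: a closed flat steel tin, 42 mm wide (its x), 90 mm long (its y), 30 mm tall, 0.1 to 0.2 kg, lying flat and loose on the table. The three tins touch along their long sides; the orange one may be the first, middle or last of the row. Its ends are free. Its y axis points towards the white sheet
- grey_center (a point): centre (half-way up, 15 mm above the table) of the tin with the grey lid, same size and same axes as the orange one
- blue_center (a point): centre (half-way up, 15 mm above the table) of the tin with the blue lid, same size and same axes as the orange one
- sheet: white sheet of paper lying flat on the brown paper-covered table, of no height to speak of; origin at its centre on the table top; 220 mm along its x, 170 mm along its y. The tins' row runs parallel to its x axis, and the row's centre lies 145 mm from the sheet's centre towards the sheet's -y side, so that a tin pushed endwise along the sheet's +y goes on to it; between the tins' ends and the sheet's edge are 15 mm of table
Things that resemble listed ones, but are neither listed nor needed, are in the scene too. What is shaped like the part that bears grey_center but brown is not meant. Leave any brown or yellow look-alike of the part that bears orange_center alone.

How it is judged:
By the outcome, as a careful person would: the job done as asked, in the order asked, and still so for the second after the job is handed in, with the robot touching nothing.
It also fails if it takes over 32 s, if anything falls off the work surface, if the arm or the gripper's body presses on something with over 40 N, if the wrist force passes 120 N, or if a joint passes its speed limit or range.

## Working session

There is one attempt and no reset: what is moved stays moved. The work goes in short steps, Python scripts to look and compute and a tool call to move; the robot and the scene stay as the last step left them, time stands still between calls to the robot, and variables do not carry over. Pictures are saved under pics/ and viewed, at most 10 in all, crops included, and the job is handed in when it is done.

Besides the shell and the picture viewer there is one more tool, called as name(argument=value, ...), one argument or row to a line, values as JSON. apply_moves: Moves the arm, as the interface text tells. Shifts and turns lie within -1 to 1; 1 stands for 250 mm of shift or 30 degrees of turn. Its arguments: {"type":"object","properties":{"steps":{"type":"array"},"jaw":{"type":"number"},"newtons":{"type":"number"}},"required":["steps"]}

```bash
mkdir -p pics; python3 - <<'E'
from station import *
import cv2
for n in("top","side"):
    cv2.imwrite(f"pics/{n}0.png",grab_frame(n)); print(camera_model(n))
print(get_state())
E
```

```text
{'fx': 379.2571158139075, 'fy': 379.2571158139075, 'cx': 280.510761312769, 'cy': 210.51290157120548, 'k1': -0.044236056273804523, 'xyz': array([ 0.43754852, -0.01025378,  0.67814664]), 'rotation': array([-2.96291622,  0.02373759, -1.59042311])}
{'fx': 487.9869848398127, 'fy': 487.9869848398127, 'cx': 277.328911795611, 'cy': 205.09702970588143, 'k1': -0.10800731330731617, 'xyz': array([0.44592964, 0.54777044, 0.3904529 ]), 'rotation': array([-2.14266176, -0.01044981, -2.93876587])}
{'t': 0.1, 'q': array([-8.21912759e-01,  3.59252248e-01,  1.11630565e-02, -2.90490234e-04,
       -1.22407712e+00, -2.88086755e-01]), 'qd': array([-0.00026479, -0.00064799,  0.00170896,  0.0015741 ,  0.00168355,
       -0.00057536]), 'joint_efforts': array([-4.82321557e-03, -5.84161627e+01,  2.93748611e+01,  7.01576695e+00,
        1.00813323e-02, -7.14292037e-05]), 'eef_pos': array([ 0.29992426, -0.60423487,  0.22576585]), 'ee_rot': array([ 3.14020153e+00, -1.27426032e-04, -2.68089465e+00]), 'force': array([-0.28488315, -0.04163829, -1.15938509]), 'moment': array([-0.03575766,  0.02938963, -0.01332957]), 'gripper_force': 0.0, 'width': 0.08770082693478454}
```

View pics/top0.png

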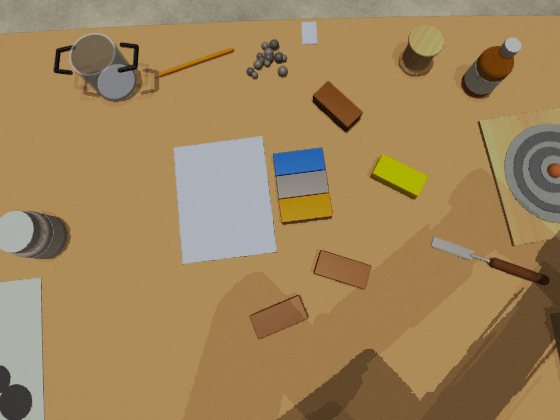

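View pics/side0.png

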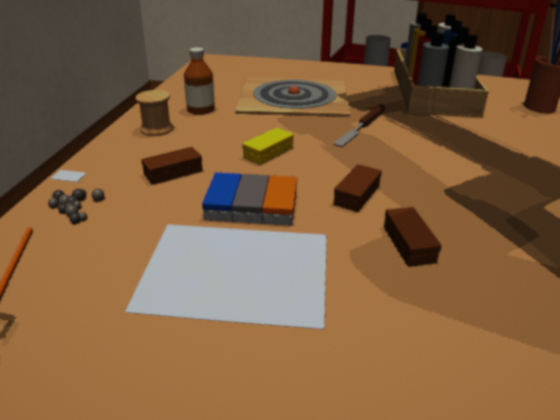

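The top view shows the row at columns 274–332: blue (300,160), grey (302,184), orange at the end (305,208). The sheet is to its left, with corners near (174,147), (263,138), (275,254) and (183,262). The brown and yellow look-alikes stand apart. Next I'll measure these.

```bash
cat > h.py <<'E'
from station import *
import cv2, numpy as np
from scipy.spatial.transform import Rotation as R
def world(px,z,c):
    K=np.array([[c['fx'],0,c['cx']],[0,c['fy'],c['cy']],[0,0,1]])
    s=cv2.undistortPoints(np.float64(px).reshape(-1,1,2),K,np.array([c['k1'],0,0,0,0.]))[:,0]
    d=R.from_euler('xyz',c['rotation']).apply(np.c_[s,np.ones(len(s))])
    return c['xyz']+d*((z-c['xyz'][2])/d[:,2])[:,None]
def blob(m,near):
    n,l,s,ce=cv2.connectedComponentsWithStats(m.astype(np.uint8))
    i=l[near[1],near[0]]
    if i==0: return None
    c=max(cv2.findContours((l==i).astype(np.uint8),0,cv2.CHAIN_APPROX_NONE)[0],key=len)[:,0]
    return c
def rect(c,z,cam):
    w=world(c,z,cam)[:,:2]*1000
    return cv2.minAreaRect(w.astype(np.float32))
E
python3 - <<'E'
from h import *
im=cv2.imread('pics/top0.png');cam=camera_model('top')
h=cv2.cvtColor(im,cv2.COLOR_BGR2HSV)
for p in [(305,208),(302,184),(300,160),(225,200),(340,208),(400,176)]: print(p,h[p[1],p[0]])
H,S,V=[h[...,i].astype(int) for i in range(3)]
for n,p,z in(("sheet",(225,200),0),("orange",(305,208),.03),("grey",(302,184),.03),("blue",(300,160),.03)):
    r=h[p[1],p[0]].astype(int)
    m=(abs(H-r[0])<(8 if n in("orange","blue") else 200))&(abs(S-r[1])<30)&(abs(V-r[2])<30)
    c=blob(m,p); q=rect(c,z,cam); print(n,len(c),q,cv2.boxPoints(q).round().tolist())
E
```

```text
(305, 208) [ 22 214 175]
(302, 184) [ 16  26 145]
(300, 160) [106 193 176]
(225, 200) [109  19 186]
(340, 208) [ 18 122 174]
(400, 176) [ 31 255 176]
sheet 411 ((586.7198486328125, 108.63756561279297), (220.9678955078125, 170.84190368652344), 6.127737998962402) [[468.0, 182.0], [486.0, 12.0], [706.0, 35.0], [687.0, 205.0]]
orange 153 ((560.2172241210938, -40.019893646240234), (39.90269470214844, 89.61305236816406), 5.886120796203613) [[536.0, 3.0], [545.0, -87.0], [585.0, -83.0], [575.0, 7.0]]
grey 139 ((601.7896118164062, -35.89646530151367), (39.86680221557617, 87.8812484741211), 6.137565612792969) [[577.0, 6.0], [587.0, -82.0], [626.0, -77.0], [617.0, 10.0]]
blue 136 ((643.3202514648438, -31.195465087890625), (39.50706100463867, 88.17082214355469), 6.127042770385742) [[619.0, 11.0], [628.0, -77.0], [668.0, -73.0], [658.0, 15.0]]
```

Measured sizes match: sheet 221×171 mm, tins about 40×89 mm, sheet to grey tin 145 mm, axes turned 6.1°. The orange tin is at (560,-40) mm. I'll shut the fingers, which makes a front about 42 mm wide, and set them behind its -y end, offset slightly away from the grey tin. The target TCP is about (562,-110) mm with yaw turned +69.7°.

apply_moves(
  steps=[
    {"translation": [0.03, 0.06, 0], "rotation": [0, 0, 0.07]},
    {"translation": [0.08, 0.15, 0], "rotation": [0, 0, 0.18]},
    {"translation": [0.13, 0.24, 0], "rotation": [0, 0, 0.29]},
    {"translation": [0.18, 0.33, 0], "rotation": [0, 0, 0.4]},
    {"translation": [0.23, 0.42, 0], "rotation": [0, 0, 0.5]},
    {"translation": [0.27, 0.51, 0], "rotation": [0, 0, 0.6]},
    {"translation": [0.31, 0.58, 0], "rotation": [0, 0, 0.69]},
    {"translation": [0.33, 0.63, 0], "rotation": [0, 0, 0.74]},
    {"translation": [0.35, 0.66, 0], "rotation": [0, 0, 0.775]},
    {"translation": [0.35, 0.66, 0], "rotation": [0, 0, 0.775]},
  ],
  jaw=1,
  newtons=15,
)

```text
t: 0.93
eef_pos: [0.3884, -0.4384, 0.2267]
ee_rot: [-3.141, 0.0, -2.273]
force: [-0.8, 0.2, 0.1]
width: 0.0265
gripper_force: 0.0
```

apply_moves(
  steps=[
    {"translation": [0.03, 0.06, 0], "rotation": [0, 0, 0.07]},
    {"translation": [0.08, 0.15, 0], "rotation": [0, 0, 0.18]},
    {"translation": [0.13, 0.24, 0], "rotation": [0, 0, 0.29]},
    {"translation": [0.18, 0.33, 0], "rotation": [0, 0, 0.4]},
    {"translation": [0.23, 0.42, 0], "rotation": [0, 0, 0.5]},
    {"translation": [0.27, 0.51, 0], "rotation": [0, 0, 0.6]},
    {"translation": [0.31, 0.58, 0], "rotation": [0, 0, 0.69]},
    {"translation": [0.33, 0.63, 0], "rotation": [0, 0, 0.74]},
    {"translation": [0.35, 0.66, 0], "rotation": [0, 0, 0.775]},
    {"translation": [0.35, 0.66, 0], "rotation": [0, 0, 0.775]},
  ],
)

```text
t: 1.77
eef_pos: [0.4758, -0.2741, 0.2265]
ee_rot: [-3.141, -0.0, -1.868]
force: [0.1, -0.1, -0.0]
width: 0.0005
gripper_force: 0.0
```

apply_moves(
  steps=[
    {"translation": [0.03, 0.06, 0], "rotation": [0, 0, 0.07]},
    {"translation": [0.08, 0.15, 0], "rotation": [0, 0, 0.18]},
    {"translation": [0.13, 0.24, 0], "rotation": [0, 0, 0.29]},
    {"translation": [0.18, 0.33, -0.05], "rotation": [0, 0, 0.4]},
    {"translation": [0.23, 0.42, -0.12], "rotation": [0, 0, 0.5]},
    {"translation": [0.27, 0.51, -0.2], "rotation": [0, 0, 0.6]},
    {"translation": [0.31, 0.58, -0.29], "rotation": [0, 0, 0.69]},
    {"translation": [0.33, 0.63, -0.38], "rotation": [0, 0, 0.74]},
    {"translation": [0.35, 0.66, -0.46], "rotation": [0, 0, 0.775]},
    {"translation": [0.35, 0.66, -0.5], "rotation": [0, 0, 0.775]},
  ],
)

```text
t: 2.6
eef_pos: [0.5622, -0.1094, 0.0988]
ee_rot: [3.138, 0.0, -1.463]
force: [-0.1, -0.8, 0.5]
width: 0.0003
gripper_force: 0.0
```

```bash
python3 - <<'E'
from h import *
s=get_state();print(s['t'],s['eef_pos'],np.degrees(s['ee_rot']),s['width'],s['q'],s['force'])
cam=camera_model('wrist')
a=grab_frame('top');b=grab_frame('wrist')
cv2.imwrite('pics/wrist1.png',b)
cv2.imwrite('pics/top1.png',a)
print(cam)
E
```

```text
2.6 [ 0.56219649 -0.10935036  0.0987681 ] [ 1.79819242e+02  7.65855022e-03 -8.38307664e+01] 0.0003221277426581399 [ 1.49191888e-01  3.09536166e-01 -3.80051345e-01 -3.41945248e-04
 -8.84355408e-01 -4.13011016e-02] [-0.06215705 -0.81486799  0.54627996]
{'fx': 344.58587429125066, 'fy': 344.58587429125066, 'cx': 278.14388930580486, 'cy': 205.42845689495542, 'k1': -0.08833387023746447, 'xyz': array([ 0.57233548, -0.19188945,  0.25753982]), 'rotation': array([ 2.83385643e+00, -2.69321343e-03, -3.03371993e+00])}
```

View pics/wrist1.png

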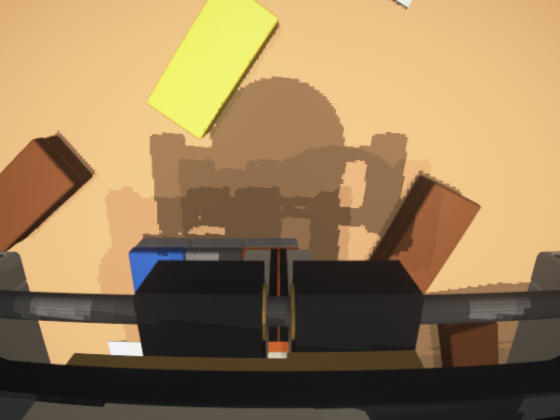

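The wrist view shows the row's -y ends at row ~240: blue (160), grey (215), orange (~270). Black finger blocks at rows 260–355 cover part of it. I need to see the real fingertip geometry, so I'll project the TCP and look closer, also from the top and side.

```bash
python3 - <<'E'
from h import *
def proj(P,c):
    K=np.array([[c['fx'],0,c['cx']],[0,c['fy'],c['cy']],[0,0,1]])
    Rm=R.from_euler('xyz',c['rotation']).as_matrix().T
    return cv2.projectPoints(np.float64(P).reshape(-1,3),Rm,-Rm@c['xyz'],K,np.array([c['k1'],0,0,0,0.]))[0][:,0].round(0)
p=get_state()['eef_pos']
for n in('wrist','top','side'):
    print(n,proj([p,p+[0,0,.04],p+[.021,0,0],p-[.021,0,0],p+[0,.0095,0]],camera_model(n)).tolist())
b=cv2.imread('pics/wrist1.png')[225:375,180:380]
b=cv2.convertScaleAbs(cv2.resize(b,None,fx=2.5,fy=2.5,interpolation=2),alpha=1.6,beta=30)
s=grab_frame('side')[90:260,160:360]; t=cv2.imread('pics/top1.png')[120:280,160:400]
t=cv2.resize(t,None,fx=1.25,fy=1.25)[:175,:300]
s=cv2.resize(s,(500,425))[:, :]
o=np.zeros((600,800,3),np.uint8)
b=cv2.resize(b,(400,300)); s=cv2.resize(s,(400,300)); t=cv2.resize(cv2.imread('pics/top1.png')[120:280,200:400],(375,300))
o[:300,:400]=b;o[:300,400:]=s;o[300:,:375]=t
cv2.imwrite('pics/mix1.png',o)
E
```

```text
wrist [[280.0, 266.0], [280.0, 312.0], [239.0, 262.0], [320.0, 270.0], [278.0, 282.0]]
top [[352.0, 197.0], [357.0, 191.0], [351.0, 184.0], [353.0, 210.0], [346.0, 197.0]]
side [[289.0, 126.0], [289.0, 101.0], [275.0, 125.0], [303.0, 128.0], [287.0, 129.0]]
```

View pics/mix1.png

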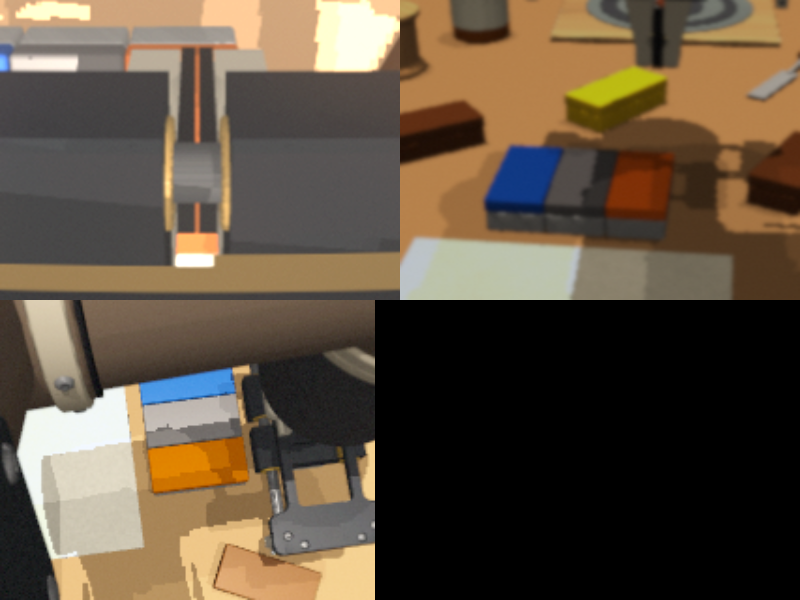

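The side view shows tapered fingertips about 28 mm wide when shut, some 15 mm behind the orange tin's end and clear of it. I'll descend, then push slowly in two strokes.

apply_moves(
  steps=[
    {"translation": [0.004, 0, -0.03], "rotation": [0, 0, 0]},
    {"translation": [0.004, 0, -0.08], "rotation": [0, 0, 0]},
    {"translation": [0.004, 0, -0.14], "rotation": [0, 0, 0]},
    {"translation": [0.004, 0, -0.2], "rotation": [0, 0, 0]},
    {"translation": [0.004, 0, -0.26], "rotation": [0, 0, 0]},
    {"translation": [0.004, 0, -0.31], "rotation": [0, 0, 0]},
    {"translation": [0.004, 0, -0.34], "rotation": [0, 0, 0]},
    {"translation": [0.004, 0, -0.36], "rotation": [0, 0, 0]},
    {"translation": [0.004, 0, -0.36], "rotation": [0, 0, 0]},
    {"translation": [0.004, 0, -0.36], "rotation": [0, 0, 0]},
  ],
)

```text
t: 3.58
eef_pos: [0.5641, -0.1098, 0.0121]
ee_rot: [-3.141, -0.0, -1.464]
force: [0.3, 0.0, 0.0]
width: 0.0008
gripper_force: 0.0
```

apply_moves(
  steps=[
    {"translation": [-0.002, 0.02, 0], "rotation": [0, 0, 0]},
    {"translation": [-0.004, 0.04, 0], "rotation": [0, 0, 0]},
    {"translation": [-0.0064, 0.06, 0], "rotation": [0, 0, 0]},
    {"translation": [-0.0086, 0.08, 0], "rotation": [0, 0, 0]},
    {"translation": [-0.011, 0.105, 0], "rotation": [0, 0, 0]},
    {"translation": [-0.014, 0.13, 0], "rotation": [0, 0, 0]},
    {"translation": [-0.0166, 0.155, 0], "rotation": [0, 0, 0]},
    {"translation": [-0.019, 0.18, 0], "rotation": [0, 0, 0]},
    {"translation": [-0.021, 0.195, 0], "rotation": [0, 0, 0]},
    {"translation": [-0.0214, 0.2, 0], "rotation": [0, 0, 0]},
  ],
)

```text
t: 4.42
eef_pos: [0.5582, -0.0588, 0.0116]
ee_rot: [3.142, 0.0, -1.463]
force: [0.5, -1.7, 0.5]
width: 0.0004
gripper_force: 0.5
```

```bash
python3 - <<'E'
from h import *
s=get_state();print(s['t'],s['eef_pos'],np.degrees(s['ee_rot']),s['force'])
a=grab_frame('side')
b=grab_frame('wrist')
cv2.imwrite('pics/mix2.png',np.hstack([cv2.resize(a[100:340,100:400],(450,360)),cv2.resize(b[150:],(350,360))]))
E
```

```text
4.4167 [ 0.55819686 -0.05877818  0.01155498] [ 1.79995170e+02  4.53101151e-04 -8.37998788e+01] [ 0.53423654 -1.69193339  0.50997807]
```

View pics/mix2.png

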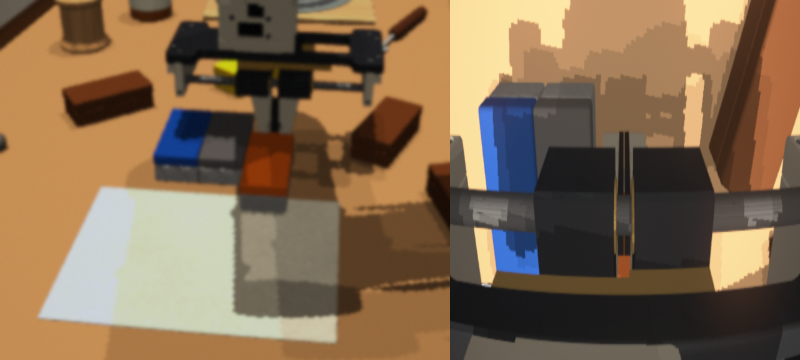

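The orange tin slides out straight, reaching the sheet's edge at about (265,200) in the left panel. Grey and blue are still in place. I'll finish the push, then back off and lift.

apply_moves(
  steps=[
    {"translation": [-0.003, 0.03, 0], "rotation": [0, 0, 0]},
    {"translation": [-0.0086, 0.08, 0], "rotation": [0, 0, 0]},
    {"translation": [-0.015, 0.14, 0], "rotation": [0, 0, 0]},
    {"translation": [-0.0214, 0.2, 0], "rotation": [0, 0, 0]},
    {"translation": [-0.028, 0.26, 0], "rotation": [0, 0, 0]},
    {"translation": [-0.034, 0.32, 0], "rotation": [0, 0, 0]},
    {"translation": [-0.04, 0.37, 0], "rotation": [0, 0, 0]},
    {"translation": [-0.044, 0.41, 0], "rotation": [0, 0, 0]},
    {"translation": [-0.0464, 0.43, 0], "rotation": [0, 0, 0]},
    {"translation": [-0.047, 0.44, 0], "rotation": [0, 0, 0]},
  ],
)

```text
t: 5.35
eef_pos: [0.5464, 0.0513, 0.0116]
ee_rot: [3.142, 0.0, -1.463]
force: [-0.2, -1.6, 0.4]
width: 0.0004
gripper_force: 0.4
```

apply_moves(
  steps=[
    {"translation": [0.0, 0.0, 0], "rotation": [0, 0, 0]},
    {"translation": [0.002, -0.02, 0], "rotation": [0, 0, 0]},
    {"translation": [0.0055, -0.05, 0], "rotation": [0, 0, 0]},
    {"translation": [0.0086, -0.08, 0], "rotation": [0, 0, 0]},
    {"translation": [0.0086, -0.08, 0.08], "rotation": [0, 0, 0]},
    {"translation": [0.0086, -0.08, 0.2], "rotation": [0, 0, 0]},
    {"translation": [0.0086, -0.1, 0.34], "rotation": [0, 0, 0]},
    {"translation": [0.0086, -0.2, 0.48], "rotation": [0, 0, 0]},
    {"translation": [0.0086, -0.32, 0.6], "rotation": [0, 0, 0]},
    {"translation": [0.0086, -0.45, 0.7], "rotation": [0, 0, 0]},
  ],
)

```text
t: 6.18
eef_pos: [0.5488, -0.0626, 0.1884]
ee_rot: [-3.139, 0.0, -1.463]
force: [2.0, -0.7, 0.0]
width: 0.0007
gripper_force: 0.0
```

apply_moves(
  steps=[
    {"translation": [0, -0.12, 0.0], "rotation": [0, 0, 0]},
    {"translation": [0, -0.25, 0.0], "rotation": [0, 0, 0]},
    {"translation": [0, -0.38, 0], "rotation": [0, 0, 0]},
    {"translation": [0, -0.5, 0], "rotation": [0, 0, 0]},
    {"translation": [0, -0.62, 0], "rotation": [0, 0, 0]},
    {"translation": [0, -0.74, 0], "rotation": [0, 0, 0]},
    {"translation": [0, -0.84, 0], "rotation": [0, 0, 0]},
    {"translation": [0, -0.92, 0], "rotation": [0, 0, 0]},
    {"translation": [0, -0.98, 0], "rotation": [0, 0, 0]},
    {"translation": [0, -1, 0], "rotation": [0, 0, 0]},
  ],
)

```text
t: 7.02
eef_pos: [0.5477, -0.3138, 0.1852]
ee_rot: [3.141, 0.0, -1.466]
force: [0.0, 1.3, 0.7]
width: 0.0004
gripper_force: 0.0
```

```bash
python3 - <<'E'
from h import *
print(get_state()['t'])
im=grab_frame('top');cam=camera_model('top');cv2.imwrite('pics/top3.png',im)
h=cv2.cvtColor(im,cv2.COLOR_BGR2HSV)
H,S,V=[h[...,i].astype(int) for i in range(3)]
for n,m,p in(("orange",(abs(H-22)<6)&(S>190),(235,216)),("grey",(S<60)&(V>60),(302,184)),("blue",(abs(H-106)<8)&(S>120),(300,160))):
    c=blob(m,p); print(n,c if c is None else rect(c,.03,cam))
E
```

```text
7.0167
orange ((543.4229125976562, 106.53788757324219), (40.35932159423828, 87.01727294921875), 6.221528053283691)
grey ((601.9443359375, -35.671234130859375), (42.11915588378906, 88.39420318603516), 6.194568157196045)
blue ((642.9591064453125, -31.160053253173828), (41.335182189941406, 88.59880065917969), 5.931245803833008)
```

View pics/top3.png

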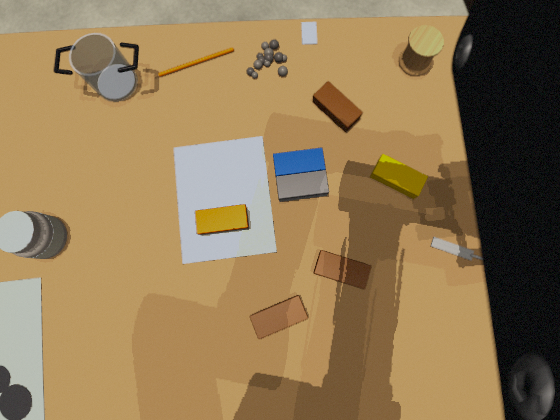

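The orange tin lies wholly on the sheet at about (222,219), angle 6.2°. Grey and blue have not moved (under 0.5 mm), and the arm is clear. I'll hand it in.

```bash
python3 -c "
from station import *
print(job_done())"
```

```text
the job is handed in; nothing more can be done
None
```

The orange tin was pushed straight onto the white sheet without lifting and still points the same way; the grey and blue tins stayed in place, and the job is handed in.

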